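Charge a grinding jar with balls from the ejector tray

ROBOT

A 6-joint arm with a two-finger parallel gripper is mounted at the origin on the work surface. World frame = base frame: x ahead of the robot, y to its left, z up, the work surface at z = 0. Lengths are in m, angles in rad, forces in N, time in s.
With the tool pointing down it reaches from about 0.3 to 0.825 m from the base axis. Payload 5.4 kg.
Tool frame: the origin (TCP) lies at the very end of the fingers, on their centre line; the grasp point (between the pads) lies 19 mm behind it; z points along the fingers, x is the direction in which the jaws open and shut, and the axes are right-handed (so a half turn about z gives the same grasp; the last joint's range is limited). The gripper opens to 92 mm and grips with 3 to 60 N. Pads are 20 mm wide; open, the fingers measure 128 mm over their backs; the gripper's body (75 mm by 189 mm) begins 69 mm behind the grasp point.
Start: joints at [0.987, 0.158, 1.597, -0, 1.386, -0.21], TCP at [0.21, 0.535, 0.215] pointing down, gripper open.
Joint ranges: [-2.91, 2.91], [-0.94, 2.29], [0.18, 2.7], [-1.29, 4.43], [0.17, 2.64], [-3, 3]. Speed limits (rad/s): [2.57, 2.57, 3.14, 3.14, 3.14, 3.14].

INTERFACE

Orientations are given as a rotation vector (axis times angle).
In Python, from workcell import bot gives the robot as it stands. Calls block until the motion is done:
- bot.goto(position, orientation): joint-space move of the TCP to a pose.
- bot.line_to(position, rot=None, max_speed=0.15): straight line of the TCP; rot=None keeps the orientation; max_speed is the mean speed in m/s.
- bot.set_joints(angles): joint-space move.
- bot.set_gripper(opening, newtons=None): opening from 0.0 (shut) to 1.0 (fully open); newtons is the grip in N (None keeps the last); returns when the fingers have stopped.
- bot.hold(seconds).
- bot.inverse_kinematics(position, orientation): joint angles nearest the present ones, or None.
- bot.read_camera(name): name is "scene" or "top" or "wrist"; returns a dict with "pixels" (420x560x3 uint8, blue, green, red), "fx", "fy", "cx", "cy" (pixels), "R" (3x3) and "t" (3): a world point X has camera coordinates R X + t. Camera axes: x right, y down, z forward; pixel columns grow to the right and rows downward; lengths in m; the calibration is good to about 2 mm. A picture is of the moment at which its call begins. There is no depth.
A pose or a line that the arm cannot do raises bot.MotionError and nothing moves.
- bot.job_done(): hands the job in, once; it reports no verdict.
Readings, each from a call of its own:
- bot.current_clock(): time.
- bot.current_joints(): joint angles.
- bot.current_joint_vel(): joint speeds.
- bot.current_effort(): joint torques, N m.
- bot.current_ee_pos(): TCP position.
- bot.current_tool_rot(): TCP orientation.
- bot.current_contact_force(): force on the tool from outside, world axes, zero at the start.
- bot.current_ft_torque(): the same for the moment, N m.
- bot.current_opening(): opening from 0.0 (shut) to 1.0 (fully open).
Only numpy, scipy, OpenCV 4.12 (cv2) and the standard library are available. Lean on these libraries where they do the work, as an engineer would, in place of code of your own. Each camera call takes 0.05 s, during which the arm holds its last target.

TASK

Push the grey spring slide on the side of the steel tray so that it ejects the fourth grinding ball into the tray, and let the slide spring back. Then pick up the scoop, scoop up the balls and tip all four into the wide, low steel grinding jar (not the narrow beaker), and lay the scoop back flat on its grey pad. The balls must stay clean, so never touch them with the fingers; do not shift or tip the jar, and leave the other things on the bench where they are.

Things in the scene. Friction and masses are not known exactly. Their poses are not given: they have to be found in the camera images.
- tray: fixed open steel tray; origin under its centre, x along its length (+x: end far from the robot), y left. 77 mm wide, 30 high, walls and floor 4 mm; flat inside floor 200 x 69 mm (x -100 to 100); its far end is a ramp rising at 55 degrees from x = 100. On its left (+y) wall is the ball ejector: block with an open channel along y, x 38 to 72, y 39 to 140 mm, floor at height 30, cheeks to 50
- ejector (a joint): travel of the grey ejector slide in m: 0 at rest (sprung out), 0.036 fully pressed. It moves along the tray's -y, towards the tray; about 1 N to start and 4 to 5 N fully pressed; the ball drops into the tray from about 0.030 on
- ejector_tab (a point): middle of the outer (+y) face of the slide's upright tab, the face to push towards tray -y; 10 mm below the tab's top. The tab is 36 mm wide along tray x, 8 mm thick, its top 84 mm above the bench; at rest the point is at (55, 122, 74) mm in the tray's frame
- ball1_center (a point): white ceramic grinding ball, 18 mm diameter, 18 g, its centre; starts in the far half of the tray
- ball2_center (a point): white ceramic grinding ball, 18 mm diameter, 18 g, its centre; starts in the far half of the tray
- ball3_center (a point): white ceramic grinding ball, 18 mm diameter, 18 g, its centre; starts in the far half of the tray
- ball4_center (a point): white ceramic grinding ball, 18 mm diameter, 18 g, its centre; starts in the ejector's cradle at x = 55, y = 58, centre height 38 mm in the tray's frame
- scoop: loose steel scoop, 160 g; origin under its flat bottom, x forward to the open lip, z up. Bowl 63 mm wide (60 inside), bottom 2 mm thick with a 1 mm lip, x -35 to +40 mm; side walls 25 mm high end at x = 12, ahead of them only the flat lip; back wall 34 mm high. A strut on the back wall carries a level wooden handle bar pointing back: x -118 to -33 mm, 16 mm wide (y), height 50 to 74 mm
- scoop_grip (a point): grip point in the handle bar, at (-70, 0, 62) mm in the scoop's frame; grip across the 16 mm width from above
- scoop_lip (a point): middle of the scoop's front lip, at (40, 0, 1) mm in the scoop's frame
- pad: fixed grey rubber pad, 210 (x) x 110 (y) x 4 mm, the scoop's resting place; origin at the centre of its underside
- jar: loose heavy steel grinding jar, 0.9 kg, open at the top: 94 mm outside and 84 mm inside diameter, 70 mm high, bottom 8 mm thick; origin at the centre of its underside
- beaker: bystander: narrow white beaker, 64 mm diameter, 95 mm high; origin at the centre of its underside; it and the jar may stand either way round
- jar_lid: bystander: flat steel lid, 98 mm diameter, 22 mm high with its knob
- bottle: bystander: white bottle, 60 mm diameter, 150 mm high
- vial1: bystander: capped clear vial, 28 mm diameter, 60 mm high
- vial2: bystander: capped clear vial, 28 mm diameter, 60 mm high
- brush: bystander: small hand brush, 160 mm long, lying on the bench
There are look-alikes about, which are no part of the job. What is shaped like the scoop but green or turquoise is not meant.

How it is judged:
By the outcome, as a careful person would: the job done as asked, in the order asked, and still so for the second after the job is handed in, with the robot touching nothing.
It also fails if it takes over 72 s, if anything falls off the work surface, if the arm or the gripper's body presses on something with over 40 N, if the wrist force passes 120 N, or if a joint passes its speed limit or range.

## Working session

There is one attempt and no reset: what is moved stays moved. The work goes in short steps, each a Python script; the robot and the scene stay as the last script left them, time stands still between calls to the robot, and variables do not carry over. Pictures are saved under pics/ and viewed, and the job is handed in when it is done.

```bash
ls; mkdir -p pics; cat > h.py <<'E'
from workcell import bot
import numpy as np, cv2
from scipy.spatial.transform import Rotation as Ro
def snap(n,f=None):
    c=bot.read_camera(n)
    if f: cv2.imwrite('pics/'+f,c['pixels'])
    return c
def ray(c,u,v,z):
    R=np.array(c['R']);t=np.array(c['t'])
    o=-R.T@t; d=R.T@np.array([(u-c['cx'])/c['fx'],(v-c['cy'])/c['fy'],1])
    return o+d*(z-o[2])/d[2]
def proj(c,X):
    p=np.array(c['R'])@np.array(X)+np.array(c['t']); return c['fx']*p[0]/p[2]+c['cx'],c['fy']*p[1]/p[2]+c['cy']
E
python3 - <<'E'
from h import *
for n in ['scene','top','wrist']:
    c=snap(n,n+'0.png'); print(n,c['fx'],c['cx'],c['cy'],(-np.array(c['R']).T@np.array(c['t'])).round(3),np.array(c['R']).round(2).tolist())
print(bot.current_clock(),bot.current_tool_rot())
E
```

```text
pics
scene 502.14000744126605 282.47917383088577 209.64357430143997 [1.16  0.594 1.396] [[-0.74, 0.67, 0.01], [0.55, 0.61, -0.57], [-0.39, -0.41, -0.82]]
top 544.4879655238925 281.3663219921193 207.99151601792593 [ 0.328 -0.092  2.143] [[0.02, -1.0, -0.01], [-0.99, -0.02, -0.11], [0.11, 0.01, -0.99]]
wrist 315.55441734194466 274.98940624420385 207.85923233518372 [0.144 0.561 0.384] [[0.36, 0.93, -0.0], [0.9, -0.35, 0.25], [0.23, -0.09, -0.97]]
0.15 [ 2.59505391e+00  1.76970231e+00 -2.07945619e-03]
```

View pics/scene0.png

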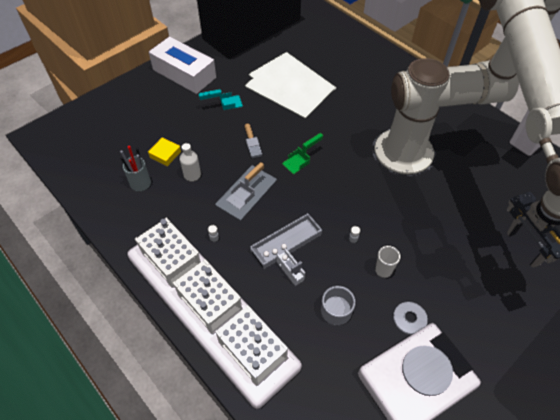

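View pics/top0.png

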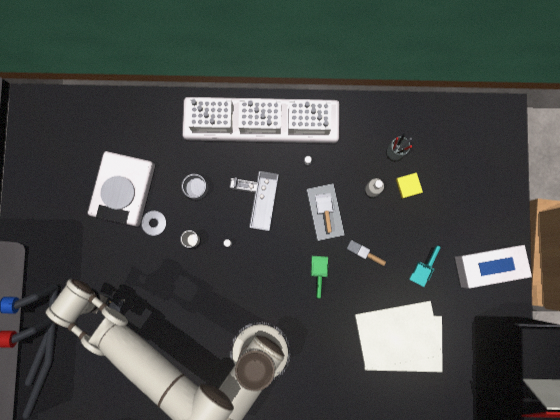

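View pics/wrist0.png

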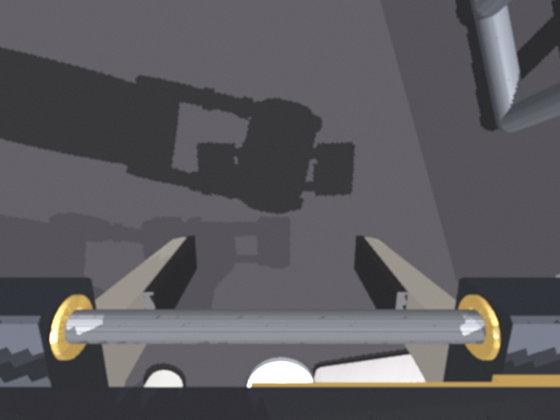

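Candidates in the top view: a steel scoop with a wooden handle on the grey pad (325,205), the brush (366,252), a green scoop (319,275) and a turquoise scoop (427,265). I choose the one on the pad. There are two round vessels: the wide, low steel one (194,186) is the jar and the narrow white one (190,239) is the beaker. The tray is at (263,200), with the ejector to its left at (243,184).

Next are enlarged crops and rough positions.

```bash
python3 - <<'E'
from h import *
c=snap('top')
a=c['pixels'][150:250,140:390]; cv2.imwrite('pics/topcrop.png',cv2.resize(a,None,fx=3.2,fy=3.2,interpolation=cv2.INTER_CUBIC))
s=snap('scene')
a=s['pixels'][120:340,180:420]; cv2.imwrite('pics/scenecrop.png',cv2.resize(a,None,fx=2.6,fy=2.6,interpolation=cv2.INTER_CUBIC))
for n,u,v,z in [('trayfar',266,173,.03),('traynear',259,230,.03),('jar',194,186,.07),('scoop',325,205,.01),('handle',328,225,.06),('beaker',190,239,.09),('brush',366,252,.02),('vial2',227,243,.06),('vial1',308,160,.06),('bottle',375,187,.15),('lid',153,223,.02)]:
    print(n,ray(c,u,v,z).round(3))
E
```

```text
trayfar [ 0.693 -0.012  0.03 ]
traynear [0.468 0.009 0.03 ]
jar [0.629 0.262 0.07 ]
scoop [ 0.574 -0.247  0.01 ]
handle [ 0.491 -0.256  0.06 ]
beaker [0.424 0.266 0.09 ]
brush [ 0.392 -0.408  0.02 ]
vial2 [0.413 0.129 0.06 ]
vial1 [ 0.742 -0.175  0.06 ]
bottle [ 0.629 -0.421  0.15 ]
lid [0.487 0.426 0.02 ]
```

View pics/topcrop.png

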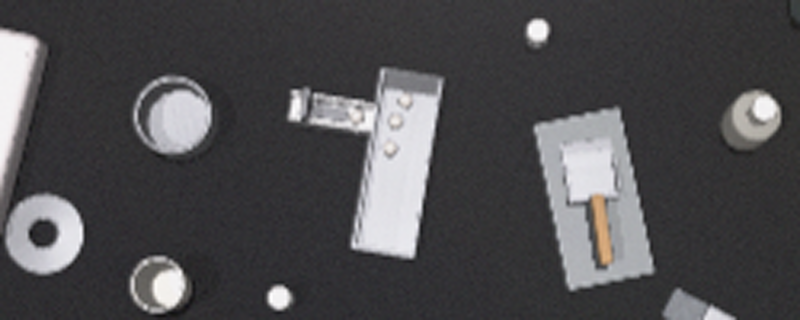

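View pics/scenecrop.png

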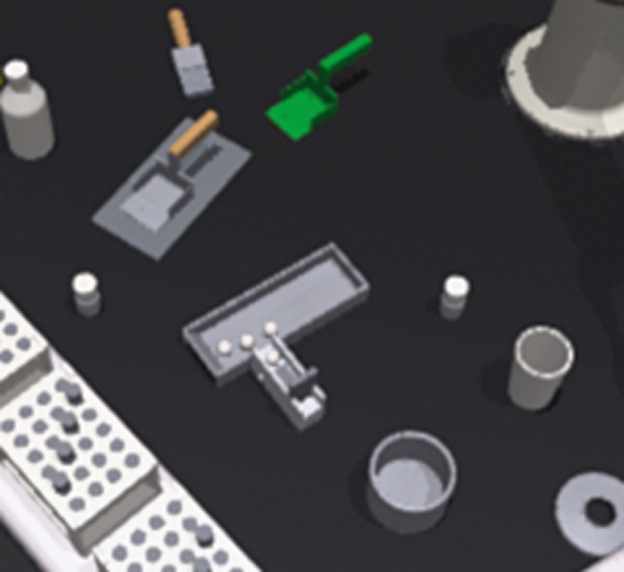

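```bash
cat >> h.py <<'E'
def down(yaw):  # tool pointing down, tool x at yaw
    x=np.array([np.cos(yaw),np.sin(yaw),0]);z=np.array([0,0,-1.]);y=np.cross(z,x)
    return Ro.from_matrix(np.c_[x,y,z]).as_rotvec()
E
python3 - <<'E'
from h import *
import pickle
d={}
for i,p in enumerate([(.58,.12,.28),(.57,-.05,.28),(.53,-.33,.28)]):
    bot.goto(p,down(np.radians(-5))); bot.hold(.1)
    d[i]=snap('wrist',f'w{i+1}.png'); print(bot.current_clock(),np.round(bot.current_ee_pos(),4))
pickle.dump(d,open('d.pkl','wb'))
print(bot.current_joints(),bot.current_contact_force())
E
```

```text
2.4167 [0.5797 0.1208 0.2799]
3.2833 [ 0.5702 -0.0482  0.2801]
4.525 [ 0.5307 -0.3285  0.2802]
[-7.47642222e-01  2.50994025e-01  1.36146054e+00  2.47450861e-04
  1.52890634e+00 -6.62660747e-01] [0.28741324 0.25270865 0.13176944]
```

View pics/w1.png

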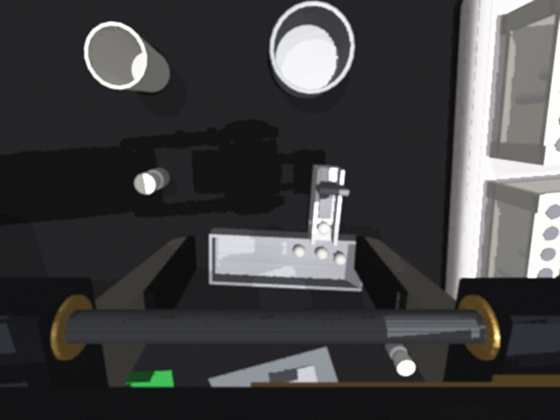

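View pics/w2.png

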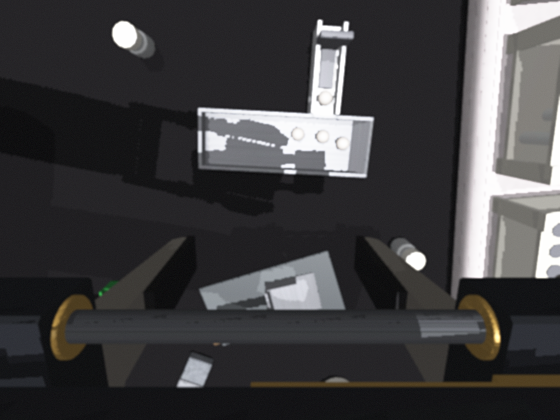

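View pics/w3.png

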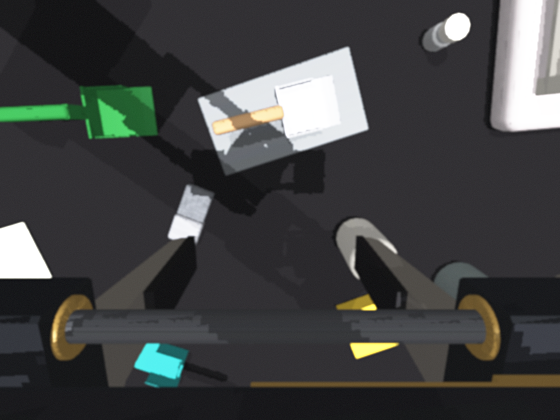

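w1 shows the jar rim at about (312,47). w2 shows the tray between (198,108) and (367,177), with the ejector tab at (336,36). w3 shows the pad and the steel scoop, with its wooden handle running from (213,128) to (283,112). Next I take close crops for accurate edges.

```bash
python3 - <<'E'
import pickle,cv2,numpy as np
from h import *
d=pickle.load(open('d.pkl','rb'))
for n,i,(r0,r1,c0,c1) in [('a',1,(10,190,185,385)),('b',2,(40,180,190,375))]:
    cv2.imwrite(f'pics/crop{n}.png',cv2.resize(d[i]['pixels'][r0:r1,c0:c1],None,fx=4 if n=='b' else 3.3,fy=4 if n=='b' else 3.3,interpolation=cv2.INTER_CUBIC))
# handle mask (orange)
c=d[2]; hsv=cv2.cvtColor(c['pixels'],cv2.COLOR_BGR2HSV)
m=cv2.inRange(hsv,(5,80,80),(25,255,255)); m[200:]=0
n,l,s,ce=cv2.connectedComponentsWithStats(m); print('orange',s[1:],ce[1:])
k=1+np.argmax(s[1:,4]); pts=np.argwhere(l==k)[:,::-1].astype(np.float32); print(cv2.minAreaRect(pts), cv2.boxPoints(cv2.minAreaRect(pts)))
# pad mask
g=cv2.cvtColor(c['pixels'],cv2.COLOR_BGR2GRAY); 
# jar rim
j=cv2.cvtColor(d[0]['pixels'],cv2.COLOR_BGR2GRAY)[:110,255:370]; mm=(j>70).astype(np.uint8)
ct,_=cv2.findContours(mm,cv2.RETR_EXTERNAL,cv2.CHAIN_APPROX_NONE); ct=max(ct,key=cv2.contourArea); e=cv2.fitEllipse(cv2.convexHull(ct)); print('jar ell',e)
cu,cv=e[0][0]+255,e[0][1]; print(ray(d[0],cu,cv,.07))
cv2.imwrite('pics/cropj.png',cv2.resize(d[0]['pixels'][:110,255:370],None,fx=4,fy=4))
E
```

```text
orange [[213 106  70  28 531]] [[246.27118644 120.35216573]]
((247.62850952148438, 119.65376281738281), (13.699945449829102, 70.3178482055664), 76.67547607421875) [[211.83736 121.09113]
 [280.2623  104.88525]
 [283.41968 118.21639]
 [214.99472 134.42227]]
jar ell ((56.639041900634766, 46.947959899902344), (86.51229858398438, 95.0379409790039), 9.297324180603027)
[0.63320129 0.27215954 0.07      ]
```

View pics/cropa.png

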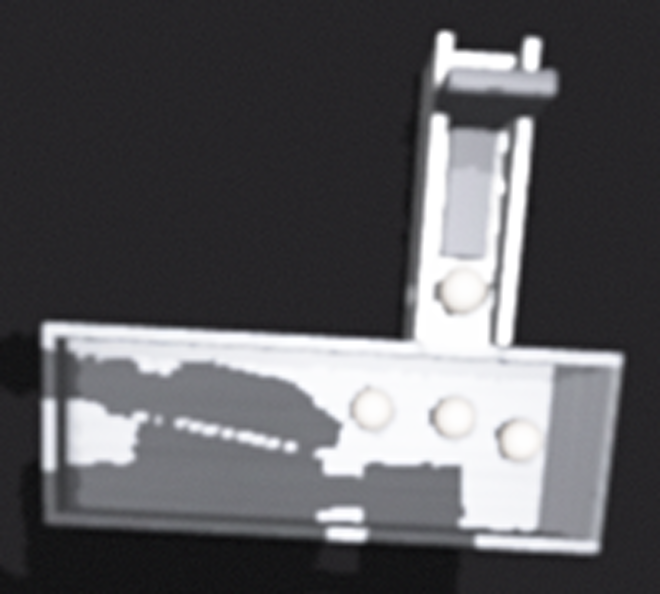

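View pics/cropb.png

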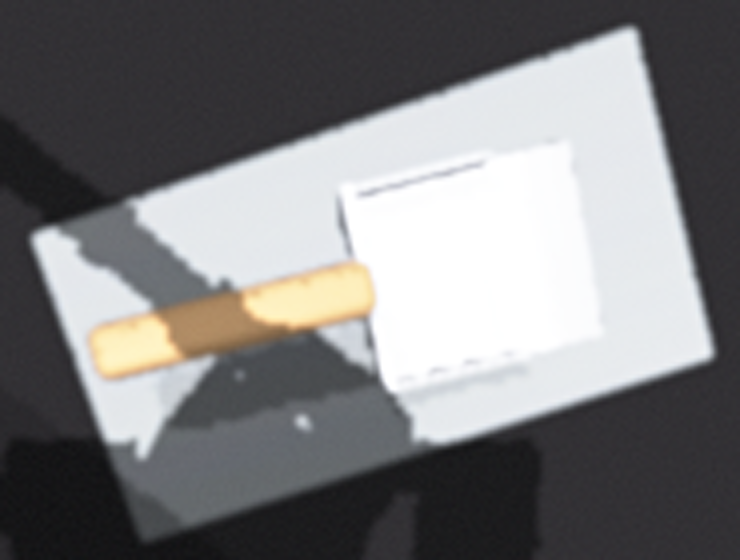

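View pics/cropj.png

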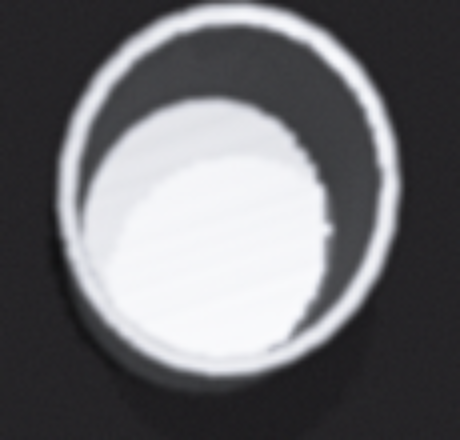

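```bash
python3 - <<'E'
import pickle
from h import *
d=pickle.load(open('d.pkl','rb'))
def f(s,o): return lambda p:((p[0]+.5)/s-.5+o[0],(p[1]+.5)/s-.5+o[1])
a=f(3.3,(185,10)); b=f(4,(190,40))
P=lambda c,t,p,z: ray(c,*t(p),z)
nl,nr,fl,fr=[P(d[1],a,p,.03) for p in [(43,325),(43,522),(622,355),(598,551)]]
print('tray',nl,nr,fl,fr,np.linalg.norm(nl-nr),np.linalg.norm(fl-fr),np.linalg.norm(fl-nl))
ax=(fl+fr-nl-nr)[:2]; yaw=np.arctan2(ax[1],ax[0]); ux=np.array([np.cos(yaw),np.sin(yaw)]);uy=np.array([-ux[1],ux[0]])
near=(nl+nr)[:2]/2; L=ax@ux/2; print('yaw',np.degrees(yaw),'yaw by short',[np.degrees(np.arctan2(*( (q-w)[:2]*[-1,1]))) for q,w in[(nl,nr),(fl,fr)]],'len',L)
org=near+ux*.104; print('org',org)
T=lambda p:((p[:2]-org)@ux*1e3,(p[:2]-org)@uy*1e3)
print('ramp start',[T(P(d[1],a,p,.004)) for p in [(553,362),(540,530)]])
for p in [(373,409),(454,417),(520,440)]: print('ball',T(P(d[1],a,p,.013)))
print('ball4',T(P(d[1],a,(464,291),.038)))
print('tab',[T(P(d[1],a,p,.084)) for p in [(450,72),(556,71),(556,95)]])
p4=[P(d[2],b,p,.004) for p in [(32,233),(637,27),(713,356),(145,542)]]
print('pad',np.round(p4,4),sum(p4)/4,[np.linalg.norm(p4[i]-p4[(i+1)%4]) for i in range(4)],[np.degrees(np.arctan2(*(p4[j]-p4[i])[1::-1])) for i,j in[(0,1),(3,2)]])
# handle top: z=.078
h=[P(d[2],b,p,.078) for p in [(90,333),(357,263),(372,305),(112,380)]]
print('handle',np.round(h,4),sum(h)/4)
q=(h[1]+h[2]-h[0]-h[3])/2; print(np.degrees(np.arctan2(q[1],q[0])),np.linalg.norm(q),np.linalg.norm(h[0]-h[3]))
s=[P(d[2],b,p,.005) for p in [(570,140),(602,335)]]; print('lip',np.round(s,4),np.linalg.norm(s[0]-s[1]))
ja=f(4,(255,0))
print('jar',[P(d[0],ja,p,.07).round(4) for p in [(58,186),(401,186),(232,2),(218,376)]])
E
```

```text
tray [0.48040391 0.05279484 0.03      ] [ 0.46938319 -0.02249876  0.03      ] [0.70284045 0.02290788 0.03      ] [ 0.69262838 -0.05318342  0.03      ] 0.07609587353666616 0.07677351711403448 0.22443539555563147
yaw -7.739523253609433 yaw by short [np.float64(-8.32724905402209), np.float64(-7.643885350246991)] len 0.22488949124927082
org [0.57794616 0.00114238]
ramp start [(np.float64(100.47298952732469), np.float64(35.24843103220077)), (np.float64(102.70127425569721), np.float64(-34.27147810736908))]
ball (np.float64(26.85885660051991), np.float64(12.76077648547266))
ball (np.float64(60.245204665838074), np.float64(11.268300279477204))
ball (np.float64(88.2394458031621), np.float64(3.4371934845172936))
ball4 (np.float64(56.19478962721606), np.float64(58.00288750313706))
tab [(np.float64(38.95824873596333), np.float64(119.33147766974571)), (np.float64(72.56634211047577), np.float64(121.34711980061783)), (np.float64(73.34785973685847), np.float64(114.46405504552496))]
pad [[ 0.4369 -0.2126  0.004 ]
 [ 0.6406 -0.1664  0.004 ]
 [ 0.664  -0.2718  0.004 ]
 [ 0.4618 -0.3192  0.004 ]] [ 0.5508458  -0.24249425  0.004     ] [np.float64(0.20887977697614746), np.float64(0.10793087815183305), np.float64(0.207682723066642), np.float64(0.10954100492395907)] [np.float64(12.758434562316213), np.float64(13.202124440606784)]
handle [[ 0.4659 -0.2482  0.078 ]
 [ 0.5433 -0.2356  0.078 ]
 [ 0.5466 -0.2473  0.078 ]
 [ 0.4705 -0.2617  0.078 ]] [ 0.50660448 -0.24816971  0.078     ]
9.965454391414196 0.0779290446219045 0.014233653483709944
lip [[ 0.6176 -0.1987  0.005 ]
 [ 0.6261 -0.2616  0.005 ]] 0.06345215999734136
jar [array([0.5867, 0.2769, 0.07  ]), array([0.6806, 0.269 , 0.07  ]), array([0.6368, 0.3175, 0.07  ]), array([0.6277, 0.224 , 0.07  ])]
```

```bash
cat >> h.py <<'E'
TY=np.radians(-7.8); TO=np.array([.5785,.0011])
def tr(x,y,z): # tray mm -> world
    c,s=np.cos(TY),np.sin(TY); return np.array([TO[0]+(c*x-s*y)/1e3,TO[1]+(s*x+c*y)/1e3,z])
E
python3 - <<'E'
from h import *
uy=np.array([-np.sin(TY),np.cos(TY),0])
r=down(TY)
bot.goto(tr(55,152,.16),r); bot.set_gripper(0)
bot.line_to(tr(55,152,.063),r,.15)
bot.hold(.2); f0=np.array(bot.current_contact_force()); print(bot.current_clock(),f0)
y=137;pen=0
bot.line_to(tr(55,y,.063),r,.1)
while y>88:
    y-=3 if y>104 else 1.5
    bot.line_to(tr(55,y,.063),r,.06)
    f=(np.array(bot.current_contact_force())-f0)@uy
    p=np.array(bot.current_ee_pos())[:2]-TO
    print(y,round(f,2),round(p@uy[:2]*1e3,2))
    if f>6: break
bot.hold(.2); print((np.array(bot.current_contact_force())-f0)@uy, (np.array(bot.current_ee_pos())[:2]-TO)@uy[:2])
snap('scene','push_s.png');snap('top','push_t.png');print(bot.current_clock())
s=cv2.imread('pics/push_s.png')[190:300,230:330]; cv2.imwrite('pics/push_c.png',cv2.resize(s,None,fx=5,fy=5,interpolation=cv2.INTER_CUBIC))
E
```

```text
8.7083 [ 0.44268213 -0.21963231  0.31616878]
134 0.41 133.89
131 1.25 131.18
128 1.33 128.0
125 2.19 124.88
122 2.03 121.88
119 1.99 118.89
116 3.08 115.88
113 2.61 112.91
110 3.1 109.89
107 4.28 106.9
104 3.08 103.91
102.5 4.07 102.48
101.0 2.46 100.97
99.5 3.9 99.43
98.0 4.86 97.94
96.5 4.03 96.51
95.0 5.51 95.35
93.5 9.05 95.24
7.830535922487876 0.09525084764641638
13.8083
```

View pics/push_c.png

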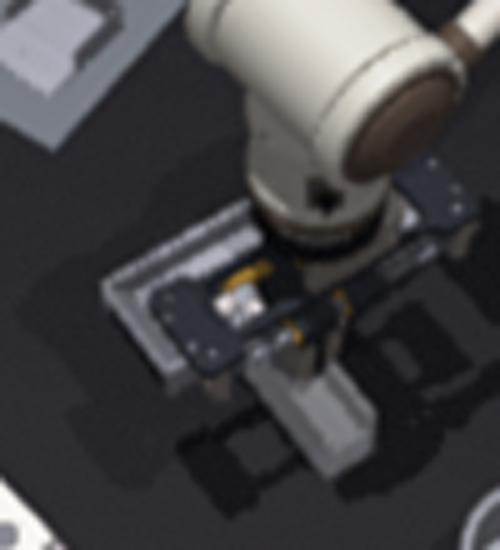

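```bash
cat >> h.py <<'E'
JAR=np.array([.633,.271])
def scoop(ref,refpt,head,pitch,flip,g=(-70,0,43)):
    """TCP pose so scoop-frame point refpt(mm) is at world ref; pitch>0 nose down"""
    S=Ro.from_euler('z',head)*Ro.from_euler('y',pitch)
    o=np.array(ref)-S.apply(np.array(refpt)/1e3)
    p=o+S.apply(np.array(g)/1e3)
    s=-1 if flip else 1
    M=np.c_[[0,s,0],[s,0,0],[0,0,-1]].astype(float)
    return p,(S*Ro.from_matrix(M)).as_rotvec()
E
python3 - <<'E'
from h import *
uy=np.array([-np.sin(TY),np.cos(TY),0])
bot.line_to(tr(55,148,.063),None,.2)
bot.line_to(tr(55,148,.16),None,.3)
bot.goto((.57,-.06,.28),down(TY)); bot.hold(.1)
c=snap('wrist','w4.png'); bot.set_gripper(.5)
cv2.imwrite('pics/w4c.png',cv2.resize(c['pixels'][10:190,185:385],None,fx=3.3,fy=3.3,interpolation=cv2.INTER_CUBIC))
print(bot.current_clock(), bot.current_joints())
for fl in (0,1):
    p,r=scoop((.5785,.0011,.006),(0,0,0),TY,0,fl); q=bot.inverse_kinematics(p,r); print(fl,'tray',None if q is None else np.round(q,2))
    p,r=scoop((.5785,.0011,.02),(0,0,0),TY,-.35,fl); q=bot.inverse_kinematics(p,r); print(fl,'trayup',None if q is None else np.round(q,2))
    p,r=scoop((.512,-.247,.066),(-70,0,62),np.radians(9),0,fl); q=bot.inverse_kinematics(p,r); print(fl,'pad',None if q is None else np.round(q,2))
    for hd in range(-180,180,30):
        h=np.radians(hd); L=np.r_[JAR-.022*np.array([np.cos(h),np.sin(h)]),.076]; o=[]
        for pi in (-20,0,20,40,60,70):
            q=bot.inverse_kinematics(*scoop(L,(40,0,1),h,np.radians(pi),fl)); o.append('None' if q is None else str(np.round(q,1).tolist()))
        if sum(x!='None' for x in o)>=5: print(fl,hd,o)
E
```

```text
16.6333 [-3.15683510e-01  1.17441567e-01  1.51376095e+00  2.97463958e-05
  1.51041940e+00 -1.79506733e-01]
0 tray [-0.22  0.19  1.92 -0.    1.04 -1.65]
0 trayup [-0.24 -0.05  2.25  0.07  0.59 -1.73]
0 pad [-0.66  0.33  1.75 -0.    1.06 -2.39]
0 -150 ['None', '[0.3, 0.9, 0.8, 0.0, 1.5, 1.3]', '[0.2, 0.5, 1.3, 0.1, 1.0, 1.2]', '[0.2, 0.2, 1.7, 0.5, 0.5, 0.9]', '[0.1, 0.1, 2.1, 1.6, 0.4, -0.3]', '[0.0, 0.1, 2.2, 2.1, 0.6, -0.8]']
0 -120 ['[0.4, 1.3, 0.2, -0.2, 1.9, 0.9]', '[0.4, 0.8, 0.9, -0.0, 1.4, 0.9]', '[0.2, 0.5, 1.3, 0.3, 1.1, 0.6]', '[0.1, 0.3, 1.7, 0.7, 0.9, 0.2]', '[-0.1, 0.2, 1.9, 1.3, 1.0, -0.4]', '[-0.2, 0.3, 2.0, 1.5, 1.1, -0.6]']
0 -90 ['[0.5, 0.9, 0.8, -0.3, 1.6, 0.6]', '[0.4, 0.7, 1.1, -0.0, 1.4, 0.4]', '[0.2, 0.5, 1.3, 0.4, 1.2, 0.1]', '[0.0, 0.4, 1.5, 0.7, 1.3, -0.2]', '[-0.1, 0.5, 1.6, 1.0, 1.4, -0.5]', '[-0.2, 0.6, 1.6, 1.2, 1.6, -0.6]']
0 -60 ['[0.6, 0.6, 1.3, -0.4, 1.3, 0.2]', '[0.4, 0.5, 1.3, -0.0, 1.3, -0.1]', '[0.2, 0.5, 1.3, 0.3, 1.4, -0.4]', '[0.1, 0.6, 1.2, 0.6, 1.6, -0.5]', '[-0.1, 0.8, 1.1, 0.8, 1.9, -0.6]', '[-0.1, 0.9, 1.1, 1.0, 2.0, -0.6]']
0 -30 ['[0.5,
[... 1845 characters left out ...]
2.2]', '[0.0, 1.1, 0.7, 0.6, 2.3, 2.3]', '[0.0, 1.3, 0.4, 0.8, 2.4, 2.5]']
1 60 ['[-0.1, 0.2, 1.9, 0.4, 1.0, 0.2]', '[0.1, 0.3, 1.7, -0.0, 1.2, 0.6]', '[0.2, 0.5, 1.3, -0.3, 1.6, 0.8]', '[0.3, 0.8, 0.9, -0.5, 1.9, 0.8]', '[0.4, 1.2, 0.4, -0.8, 2.3, 0.7]', 'None']
1 90 ['[-0.2, 0.5, 1.5, 0.4, 1.2, -0.3]', '[0.0, 0.4, 1.5, -0.0, 1.2, 0.0]', '[0.2, 0.5, 1.3, -0.3, 1.4, 0.3]', '[0.4, 0.7, 1.1, -0.6, 1.6, 0.5]', '[0.5, 0.9, 0.9, -0.9, 1.9, 0.5]', '[0.6, 1.1, 0.7, -1.0, 2.0, 0.5]']
1 120 ['[-0.1, 0.8, 1.1, 0.3, 1.5, -0.7]', '[0.1, 0.6, 1.2, -0.0, 1.3, -0.5]', '[0.2, 0.5, 1.3, -0.4, 1.2, -0.2]', '[0.4, 0.5, 1.4, -0.7, 1.3, 0.1]', '[0.6, 0.7, 1.3, -1.1, 1.4, 0.4]', '[0.6, 0.7, 1.3, -1.2, 1.5, 0.5]']
```

View pics/w4c.png

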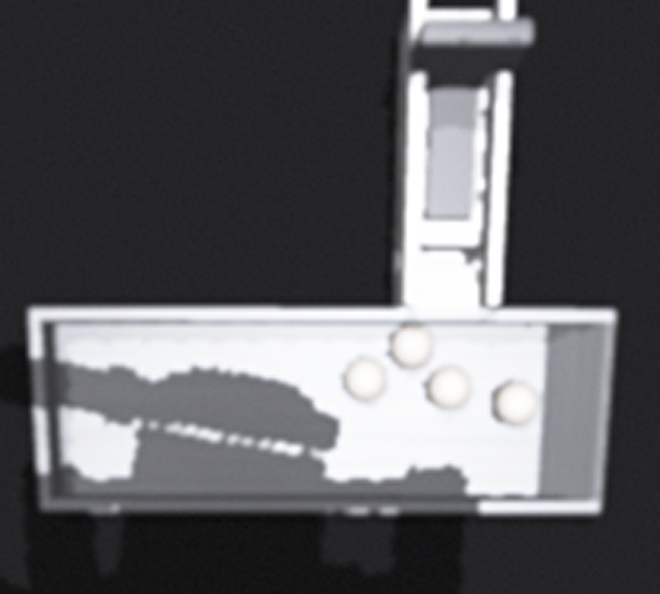

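The ball dropped and the slide is back out. All four balls are in the far half of the tray. Now I grasp the scoop.

```bash
python3 - <<'E'
from h import *
h=np.radians(9.0)
p,r=scoop((.512,-.2473,.066),(-70,0,62),h,0,1)
bot.goto(p+[0,0,.09],r); bot.line_to(p,r,.15)
bot.set_gripper(0,50); print(bot.current_opening()*92, np.round(bot.current_ee_pos(),4), bot.current_contact_force(),bot.current_clock())
bot.hold(.1)
bot.line_to(p+[0,0,.07],r,.15)
bot.hold(.1); print(bot.current_contact_force(),bot.current_opening()*92, np.array(bot.current_ee_pos())-p)
for n in('wrist','scene'): snap(n,n+'_g.png')
s=cv2.imread('pics/scene_g.png')[120:260,190:350]; cv2.imwrite('pics/g_c.png',cv2.resize(s,None,fx=4,fy=4,interpolation=cv2.INTER_CUBIC))
print(bot.current_clock())
E
```

```text
16.17734621106015 [ 0.5122 -0.2475  0.0474] [0.12892138 0.9261302  2.34431335] 18.9
[-0.32857119  0.32543933 -1.44602754] 15.584753684680544 [-0.00112314  0.00084161  0.06808011]
19.8167
```

View pics/wrist_g.png

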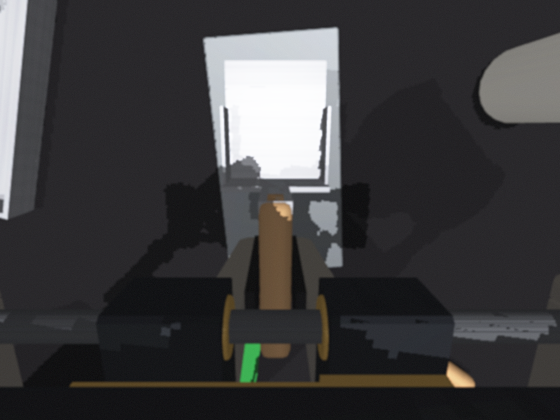

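View pics/g_c.png

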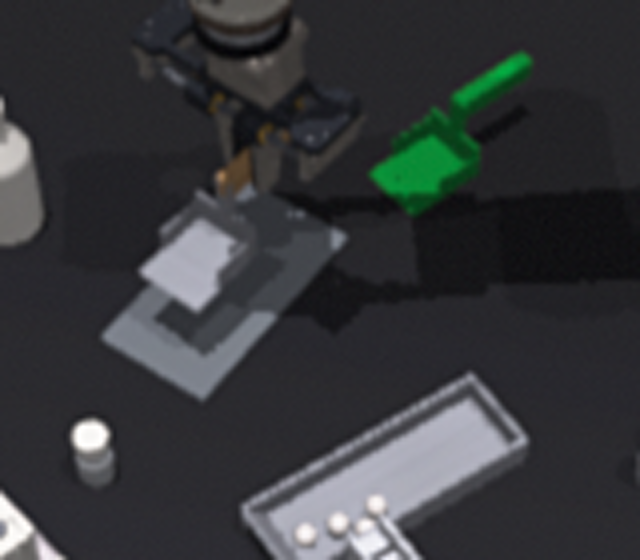

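```bash
python3 - <<'E'
from h import *
c=snap('wrist'); p=np.array(bot.current_ee_pos()); r=Ro.from_rotvec(bot.current_tool_rot()); 
# tool frame: flip -> scoop x=-tool y, scoop y=-tool x, z=-tool z
def S(x): d=(np.array(x)-[-70,0,43])/1e3; return p+r.apply([-d[1],-d[0],-d[2]])
for x in [(40,31.5,1),(40,-31.5,1),(12,31.5,25),(12,-31.5,25),(-35,31.5,34),(-35,-31.5,34)]: print(x,np.round(proj(c,S(x)),1))
print(p,bot.current_clock())
cv2.imwrite('pics/w5.png',cv2.resize(c['pixels'][40:220,190:360],None,fx=3.3,fy=3.3,interpolation=cv2.INTER_CUBIC))
# IK/plan checks
for lx,z,pi in [(-5,.06,0),(-5,.006,0),(98,.006,0),(105,.03,-20)]:
    P,R=scoop(tr(lx,0,z),(40,0,1),TY,np.radians(pi),1); q=bot.inverse_kinematics(P,R); print(lx,z,pi,P.round(3),None if q is None else np.round(q,2))
E
```

```text
(40, 31.5, 1) [225.4  59.9]
(40, -31.5, 1) [327.1  60. ]
(12, 31.5, 25) [220.9 104.8]
(12, -31.5, 25) [331.8 104.9]
(-35, 31.5, 34) [221.7 189.2]
(-35, -31.5, 34) [330.7 189.3]
[ 0.51130656 -0.2467773   0.11568923] 19.8667
-5 0.06 0 [0.465 0.017 0.102] [-0.22 -0.01  2.01 -0.    1.14  1.48]
-5 0.006 0 [0.465 0.017 0.048] [-0.22  0.08  2.04 -0.    1.02  1.48]
98 0.006 0 [0.567 0.003 0.048] [-0.21  0.32  1.75 -0.    1.06  1.5 ]
105 0.03 -20 [0.566 0.003 0.032] [-0.23  0.13  2.07  0.06  0.59  1.44]
```

View pics/w5.png

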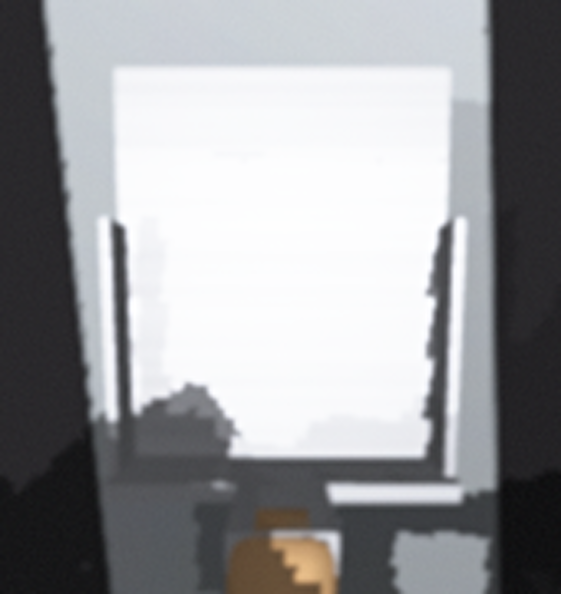

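```bash
python3 - <<'E'
from h import *
def pose(lx,zb,pi=0,dy=0): return scoop(tr(lx,dy,zb),(40,0,0),TY,np.radians(pi),1,(-70,0,43.4))
p,r=pose(-5,.07)
bot.line_to(np.array(bot.current_ee_pos())+[0,0,.03],None,.2)
bot.goto(p,r); bot.hold(.1)
e=np.array(bot.current_ee_pos())-p; print('err',e.round(4),bot.current_clock())
p,r=pose(-5,.012); bot.line_to(p,r,.12); bot.hold(.15)
e=np.array(bot.current_ee_pos())-p; f0=np.array(bot.current_contact_force()); print('err',e.round(4),f0)
z=.012
while z>.002:
    z-=.0015; p,r=pose(-5,z); bot.line_to(p,r,.05); bot.hold(.05)
    f=np.array(bot.current_contact_force())-f0; a=np.array(bot.current_ee_pos())
    print(round(z,4),(a-p).round(4),f.round(2))
    if f[2]>2.5: break
c=snap('wrist','w6.png'); print(bot.current_clock())
E
```

```text
err [ 0.0007 -0.0011  0.0002] 21.3083
err [ 0.001  -0.0003  0.0011] [-0.55859323 -0.0449726  -1.76092463]
0.0105 [0.0001 0.     0.0002] [-0.63  0.46 -0.57]
0.009 [-0.0001  0.     -0.0001] [ 0.64 -0.05 -0.58]
0.0075 [-0.0001  0.     -0.0001] [ 0.83 -1.02  0.48]
0.006 [-0.0001 -0.     -0.0001] [-0.01 -0.84  0.3 ]
0.0045 [-0.0001 -0.     -0.0001] [ 1.42 -0.53 -0.84]
0.003 [ 0.0004 -0.0001  0.001 ] [-2.77  0.2   7.93]
23.9417
```

View pics/w6.png

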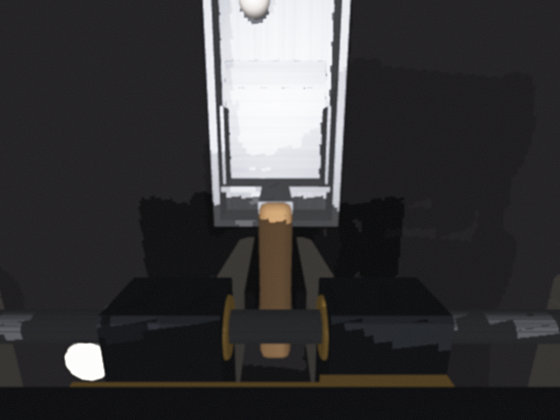

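```bash
python3 - <<'E'
from h import *
ux=np.array([np.cos(TY),np.sin(TY),0])
def pose(lx,zb,pi=0,dy=-.6): return scoop(tr(lx,dy,zb),(40,0,0),TY,np.radians(pi),1,(-70,0,43.4))
p,r=pose(-5,.0043); bot.line_to(p,r,.1)
f0=np.array(bot.current_contact_force())
p,r=pose(80,.0043); bot.line_to(p,r,.12)
print((np.array(bot.current_contact_force())-f0).round(2))
for lx in (86,91,95,97,99,100.5,102):
    p,r=pose(lx,.0043); bot.line_to(p,r,.06)
    f=np.array(bot.current_contact_force())-f0; print(lx,f.round(2),((np.array(bot.current_ee_pos())-p)*1e3).round(2))
    if f@ux<-6: break
bot.hold(.1); snap('wrist','w7.png'); print(bot.current_clock())
E
```

```text
[0.7  0.31 0.31]
86 [ 1.01  0.5  -0.18] [-0.37  0.11 -0.05]
91 [0.62 0.37 0.47] [-0.15  0.08 -0.2 ]
95 [ 0.54  0.66 -0.05] [-0.01  0.01 -0.23]
97 [ 0.53  0.02 -0.04] [ 0.09  0.   -0.18]
99 [ 1.95  0.28 -1.13] [ 0.2  -0.03 -0.15]
100.5 [-2.53  0.05  3.14] [-0.48  0.09 -0.09]
102 [-9.07  0.99  8.47] [-1.87  0.34 -0.01]
26.95
```

View pics/w7.png

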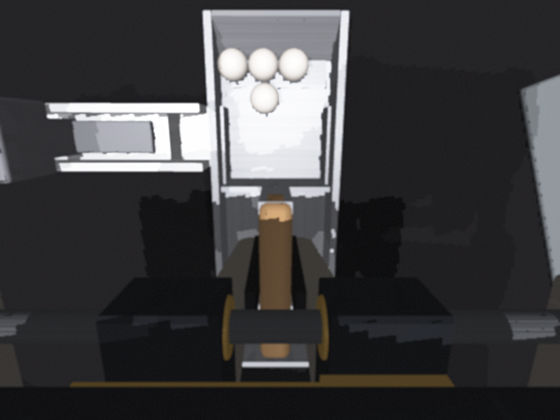

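```bash
python3 - <<'E'
from h import *
def pose(lx,zb,pi=0,dy=-.6): return scoop(tr(lx,dy,zb),(40,0,0),TY,np.radians(pi),1,(-70,0,43.4))
p,r=pose(100,.0043); bot.line_to(p,r,.05)
for th in range(3,22,3):
    h=75*np.sin(np.radians(th)); p,r=pose(100+.7*h-.3,(4.8+h)/1e3,-th); bot.line_to(p,r,.03)
    print(th,np.round(bot.current_contact_force(),1))
bot.hold(.2); snap('wrist','w8.png'); print(bot.current_clock())
E
```

```text
3 [ 0.6  0.2 -2.5]
6 [-1.4 -0.5  1. ]
9 [-4.1  0.5  6.5]
12 [-7.4  1.1  9.3]
15 [-7.4  0.1  9.4]
18 [-5.1  0.8  5.9]
21 [-3.3  0.4  2.3]
29.225
```

View pics/w8.png

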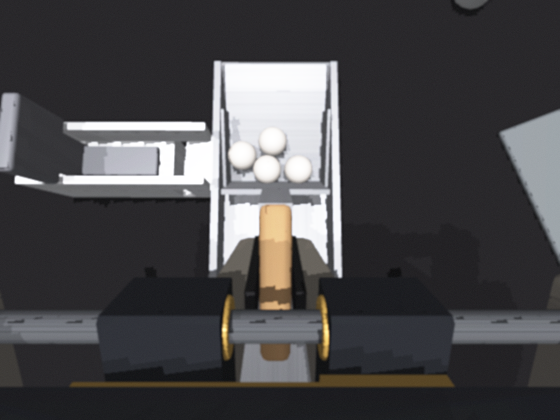

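```bash
python3 - <<'E'
from h import *
G=(-70,0,43.4)
def jp(z,pi,hd=90,back=.012):
    h=np.radians(hd); L=np.r_[JAR-back*np.array([np.cos(h),np.sin(h)]),z]; return scoop(L,(40,0,0),h,np.radians(pi),1,G)
p=np.array(bot.current_ee_pos()); bot.line_to(p+[0,0,.03],None,.08); bot.line_to(p+[0,0,.13],None,.15)
# yaw with constant tilt
P,R=jp(.15,-18)
a=Ro.from_rotvec(bot.current_tool_rot()); 
bot.hold(.1); snap('wrist','w9.png'); print(bot.current_clock())
try:
    bot.line_to(P,R,.12)
except bot.MotionError as e: print('ERR',e)
bot.hold(.15); snap('wrist','w10.png'); snap('scene','s10.png'); print(bot.current_clock(),np.array(bot.current_ee_pos())-P)
E
python3 -c "
import cv2,numpy as np
a=cv2.imread('pics/w9.png');b=cv2.imread('pics/w10.png');cv2.imwrite('pics/w910.png',cv2.resize(np.hstack([a,b]),(800,300)))
s=cv2.imread('pics/s10.png')[150:380,250:470];cv2.imwrite('pics/s10c.png',cv2.resize(s,None,fx=2.6,fy=2.6))"
```

```text
30.7167
32.8417 [-4.29416140e-05 -1.47691463e-04  1.11612406e-04]
```

View pics/w910.png

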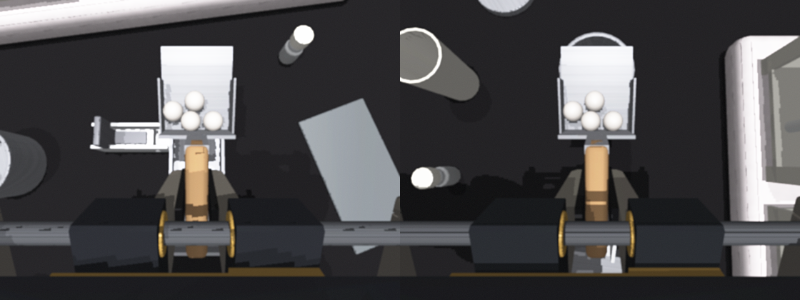

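View pics/s10c.png

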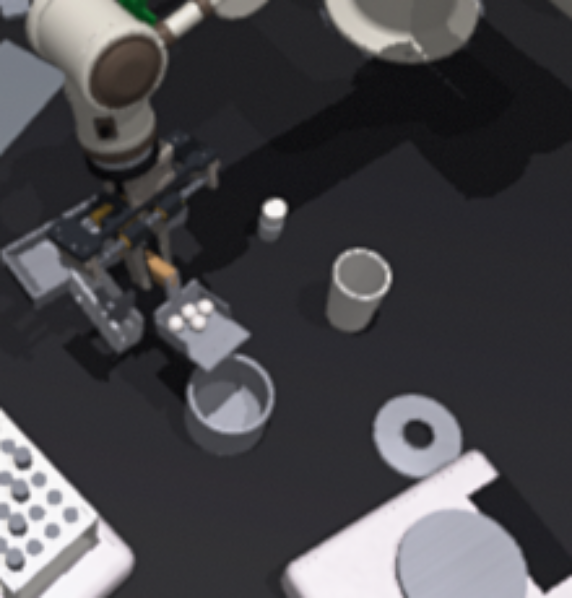

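```bash
python3 - <<'E'
from h import *
G=(-70,0,43.4)
def jp(z,pi,hd=90,back=.012):
    h=np.radians(hd); L=np.r_[JAR-back*np.array([np.cos(h),np.sin(h)]),z]; return scoop(L,(40,0,0),h,np.radians(pi),1,G)
bot.line_to(*jp(.095,-10),.1); bot.line_to(*jp(.079,-3),.06)
for pi in (2,6,10,15,20,27,35,45,55): 
    z=.078 if pi<20 else .076
    bot.line_to(*jp(z,pi),.05); print(pi,np.round(bot.current_contact_force(),1))
bot.hold(.3); snap('wrist','w11.png'); snap('scene','s11.png'); print(bot.current_clock())
E
python3 -c "
import cv2,numpy as np
a=cv2.imread('pics/w11.png');s=cv2.imread('pics/s11.png')[180:340,260:420];cv2.imwrite('pics/s11c.png',np.hstack([cv2.resize(a,(400,400)),cv2.resize(s,(400,400))]))"
```

```text
2 [ 0.5 -0.1 -3. ]
6 [ 0.2 -1.3 -3.1]
10 [ 0.5  0.4 -1.4]
15 [-0.3  0.8 -2.3]
20 [-0.7 -0.4 -1.5]
27 [-1.1  0.1 -2. ]
35 [ 0.1 -0.4 -1.9]
45 [ 0.5  0.4 -2.6]
55 [ 0.  -0.1 -1.1]
37.75
```

View pics/s11c.png

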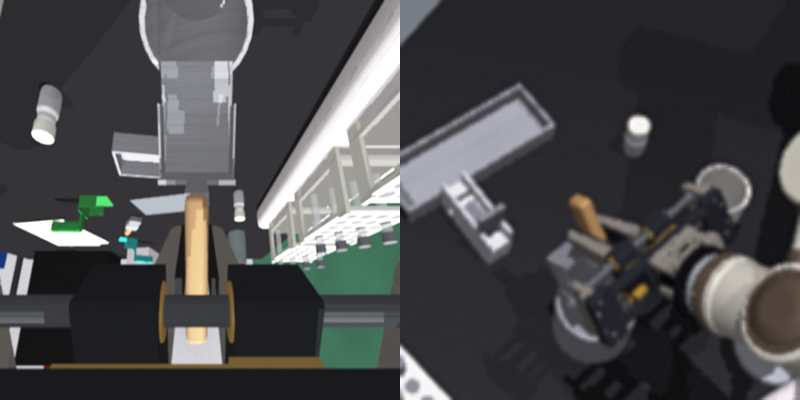

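```bash
python3 - <<'E'
from h import *
G=(-70,0,43.4)
def jp(z,pi,hd=90,back=.012):
    h=np.radians(hd); L=np.r_[JAR-back*np.array([np.cos(h),np.sin(h)]),z]; return scoop(L,(40,0,0),h,np.radians(pi),1,G)
bot.line_to(*jp(.11,50),.15); bot.line_to(*jp(.16,0,back=.09),.15)
bot.hold(.1); a=snap('wrist'); 
q,r=scoop((.512,-.2473,.066+.09),(-70,0,62),np.radians(9),0,1,G)
bot.line_to(q,r,.25); bot.hold(.1); b=snap('wrist'); s=snap('scene')
print(bot.current_clock(),np.array(bot.current_ee_pos())-q)
cv2.imwrite('pics/s12c.png',np.hstack([cv2.resize(a['pixels'],(400,300)),cv2.resize(b['pixels'],(400,300))]))
cv2.imwrite('pics/s12s.png',cv2.resize(s['pixels'][180:340,200:420],None,fx=3.6,fy=3.6,interpolation=cv2.INTER_CUBIC))
E
```

```text
41.1917 [0.00034827 0.00062051 0.00015729]
```

View pics/s12c.png

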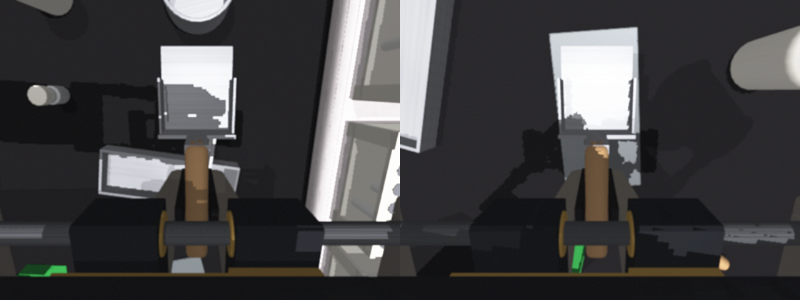

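View pics/s12s.png

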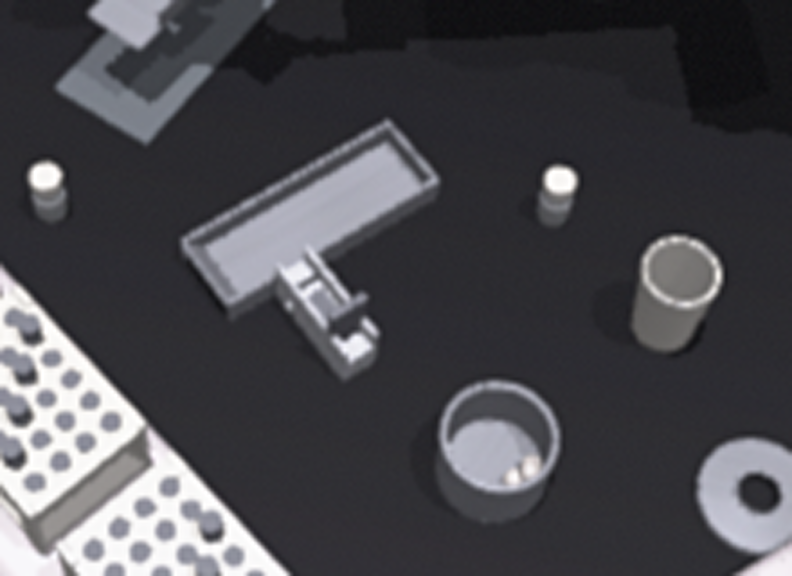

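In the scene view the tray and bench are clear of balls. Two balls show in the jar and its wall could hide the others. I'll lay the scoop down, then look straight into the jar.

```bash
python3 - <<'E'
from h import *
G=(-70,0,43.4)
def P(dz): return scoop((.512,-.2473,.066+dz),(-70,0,62),np.radians(9),0,1,G)
bot.line_to(*P(.012),.15); bot.hold(.15); f0=np.array(bot.current_contact_force())
dz=.012
while dz>-.003:
    dz-=.0015 if dz<.005 else .004
    bot.line_to(*P(dz),.05); bot.hold(.05); f=np.array(bot.current_contact_force())-f0; print(round(dz,4),f.round(1))
    if f[2]>2.5: break
bot.set_gripper(.45); bot.hold(.1)
q,r=P(.1); bot.line_to(q,r,.2)
bot.hold(.05);a=snap('wrist')
bot.goto((.62,.19,.30),down(TY)); bot.hold(.1); b=snap('wrist')
cv2.imwrite('pics/s13.png',np.hstack([cv2.resize(a['pixels'],(400,300)),cv2.resize(b['pixels'],(400,300))]))
cv2.imwrite('pics/jar13.png',cv2.resize(b['pixels'][0:200,190:390],None,fx=3,fy=3,interpolation=cv2.INTER_CUBIC))
s=snap('scene','s13s.png'); t=snap('top','t13.png'); print(bot.current_clock(),bot.current_contact_force())
cv2.imwrite('pics/s13c.png',cv2.resize(s['pixels'][120:340,180:420],None,fx=2.6,fy=2.6,interpolation=cv2.INTER_CUBIC))
E
```

```text
0.008 [-0.3 -0.9 -0.1]
0.004 [-1.1  1.1  0.1]
0.0025 [-0.1  0.6 -0.9]
0.001 [-0.   1.1  0.3]
-0.0005 [-3.5  0.5  6.7]
46.8917 [ 1.46937409  0.81671364 -0.45095163]
```

View pics/s13.png

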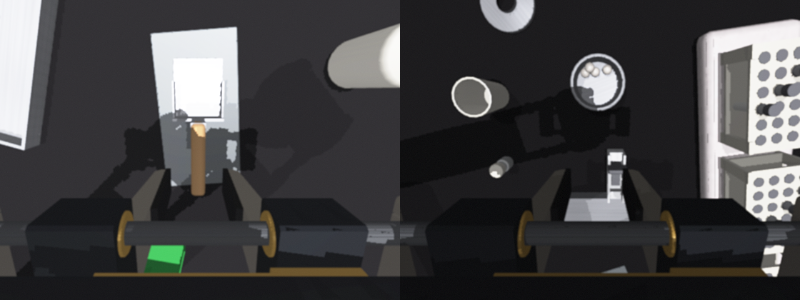

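View pics/jar13.png

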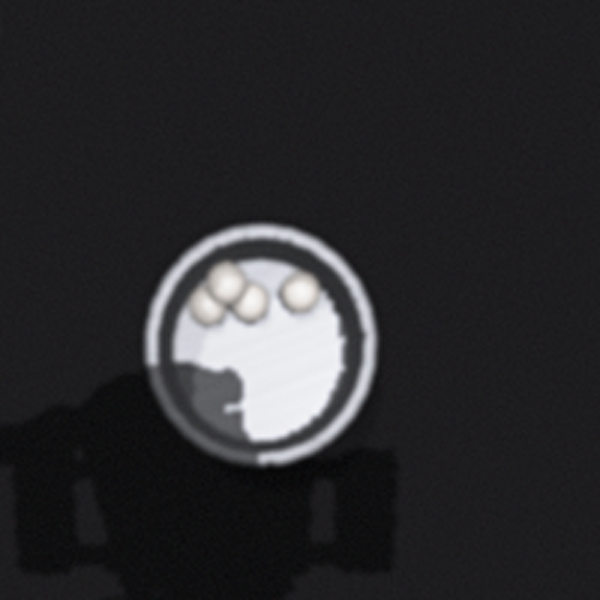

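View pics/s13c.png

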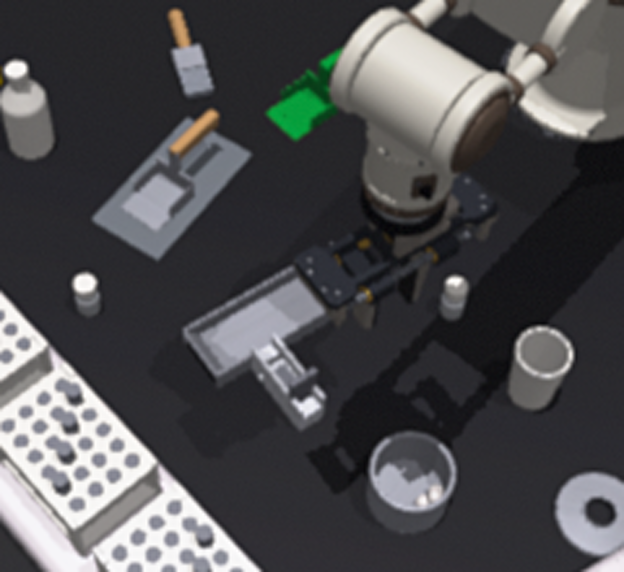

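The crop shows all four balls in the jar, at about (208,305), (228,284), (250,302) and (299,292). The scoop lies flat on its pad as before, and the slide is out.

```bash
python3 - <<'E'
from h import *
bot.job_done(); print(bot.current_clock())
E
```

```text
the job is handed in; nothing more can be done
the job is handed in; nothing more can be done
```

The job is done and handed in at about 47 s of the 72 s allowed. I pressed the ejector slide to its stop, released it, scooped the four balls against the tray's ramp, tipped them into the wide jar and laid the scoop back on its pad.

**Checks that passed:**
- **Balls:** the last close view shows four balls in the jar, one resting on two others, and none in the tray or scoop or on the bench. The fingers never went near them.
- **Slide and scoop:** the slide is sprung out, and the scoop lies flat on the grey pad where it started.
- **Other things:** the jar, beaker, vials, brush and bottle look unmoved, judged by eye from the pictures.
- **Forces:** the readings I took at each step stayed below about 13 N.

No check failed. One earlier scene view showed only two balls because the jar wall hid the others; the later view from above showed all four.

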